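# Refit a gas hob's bezel and D-bore knob, then hold the tap pressed in

### The job

The little gas hob has been cleaned and its control is still in pieces. Set the steel bezel ring into the round recess about the tap spindle, lip down, so that its flange lies flat on the fascia, and let go of it; then turn the black knob so that its D bore matches the spindle's flat, push it fully home on the spindle, and press it all the way in against the tap's spring as if to light the burner. Finish still holding the knob pressed in with the fingers, and leave the other things on the worktop alone.

Things in the scene. Friction and masses are not known exactly. Their poses are not given: they have to be found in the camera images.
- hob: White table-top gas hob, fixed, 260 mm deep (x), 200 mm wide (y), enamel top 46 mm high; origin at the centre of its underside, x to its rear (burner side), y to its left, z up. A flat steel fascia, top 50.5 mm high, 70 mm deep (x) and 186 mm wide (y), lies along its front, centred on the recess. The black pan support begins 60 mm behind the recess centre and ends 30 mm above the fascia.
- recess (a point): Centre of the round recess in the hob's steel fascia, at the height of the fascia's top face (50.5 mm above the worktop); 88 mm in front of the hob's centre. The recess is 48 mm across and 4.5 mm deep; the tap spindle stands in its middle. Axes as for the hob: x to the rear, z up. A wall cabinet hangs 460 mm above the rear half of the worktop.
- spindle_tip (a point): Centre of the top end of the brass tap spindle, which stands 27.5 mm above the fascia in the middle of the recess when not pressed. Section a D: 10 mm in diameter with a flat 2 mm from the axis on its -x side, facing the front of the hob; the top 2 mm are chamfered. It does not turn. Axes as for the hob.
- tap (a joint): Travel of the spindle, pressed straight down, in m: 0 up, 0.005 fully in at its stop. Its spring pushes back with 4 N at the start and 9 N at the stop.
- bezel_mid (a point): Centre, half-way up, of the loose steel bezel ring: 12.5 mm high, 60 mm across, hole 30 mm. It lies lip down on the worktop, finished face up; z up. Seated, its flange rests on the fascia and this point is 2.25 mm above the fascia.
- bezel: The same bezel ring, about 60 g; origin at the centre of its foot. The flange is 60 mm in diameter, from 4 to 12.5 mm above the foot, its outer edge vertical up to 10.5 mm. Under it a spigot lip 44 mm in diameter and 4 mm deep, tapered to 41 mm at the foot.
- knob_mid (a point): Centre, half-way up, of the loose black knob, 31 mm high, standing on its skirt; x points along its bar grip to the pointed nose (white line), z up. It fits the spindle when its x axis points the same way as the spindle's: nose to the hob's rear. Fully home this point is 3.5 mm above spindle_tip, and the skirt stays 2 mm clear of the bezel even with the tap fully in.
- knob: The same knob, about 50 g; origin at the centre of its foot. Skirt 42 mm in diameter, 13 mm high; on it a flat-sided bar grip 14 mm wide (y), 38 mm long (x), from 13 to 31 mm above the foot; nose to x = 24.5 mm. Blind D bore from below, 12 mm deep, 11.4 mm in diameter, its flat 2.6 mm from the axis on the -x side (opposite the nose), mouth chamfered 1.2 mm.
- jigger: A bystander: steel double jigger standing on its end, 46 mm across, 80 mm high; origin at the centre of its foot.
- stopper: A bystander: bottle stopper, 34 mm across, 48 mm high, standing; origin at the centre of its foot.
- teaspoon: A bystander: steel teaspoon lying on the worktop, 137 mm long (x), 28 mm wide, 13 mm high; origin under its middle.
There are look-alikes about, which are no part of the job. There is more than one size of the knob; the one meant has the size given above.

How it is judged:
By the outcome, as a careful person would: the job done as asked, in the order asked, and still so for the second after the job is handed in, while the arm keeps its last pose, push and grip.
It also fails if it takes over 50 s, if anything falls off the work surface, if the arm or the gripper's body presses on something with over 40 N, if the wrist force passes 120 N, or if a joint passes its speed limit or range.

### The arm

A 6-joint arm with a two-finger parallel gripper is mounted at the origin on a cart in front of the work surface, level with it; the furniture and walls round the work are solid. World frame = base frame: x ahead of the robot, y to its left, z up, the work surface at z = 0. Lengths are in mm, angles in rad, forces in N, time in s.
With the tool pointing down it reaches from about 250 to 725 mm from the base axis. Payload 4 kg.
Tool frame: the origin (TCP) lies at the very end of the fingers, on their centre line; the grasp point (between the pads) lies 19 mm behind it; z points along the fingers, x is the direction in which the jaws open and shut, and the axes are right-handed (so a half turn about z gives the same grasp; the last joint's range is limited). The gripper opens to 85 mm and grips with 20 to 120 N. Pads are 22 mm wide; open, the fingers measure 114 mm over their backs; the gripper's body (76 mm by 85 mm) begins 54 mm behind the grasp point. The pads swing forward as they close: fully open they stand 13 mm farther back than shut.
Start: joints at [-1.344, 0.241, 0.005, 1.335, 0, 1.571], TCP at [112.428, -487.195, 231.306] pointing down, gripper open.
Joint ranges: [-2.72, 2.72], [-1.05, 1.87], [-1.09, 1.28], [-1.99, 2.15], [-1.42, 1.44], [-3.14, 3.14]. Speed limits (rad/s): [2.79, 2.79, 3.14, 3.14, 3.14, 3.14].

### API

Orientations are given as a unit quaternion [w, x, y, z].
In Python, from workcell import get_state, read_camera, camera_model, finish_job gives the robot as it stands.
- The arm moves only by the tool step_arm, never from a script. Its argument "series" is a list of rows, each a list of 3 entries, a list of its own where there are three numbers: the closure, from -1 (fully open) to 1 (shut), then the shift along the tool's x, y, z in mm, then the turn, a rotation vector about the tool's x, y, z in rad. A call has exactly 10 rows; each row is the pose to reach, as a shift and turn from the pose commanded when the call began, along the tool's axes at that moment; what a row does not reach only later rows make up. A row lasts 1/12 s, in which the tool goes at most 41.7 mm and 7.16 degrees, less where a joint would pass 70% of its speed; a pose out of reach is approached as far as the arm can. A call with a gripper value outside its range is refused whole. The fingers move at their own pace and stop on an object; the grip force is fixed at half the most. Time passes only in rows, so rows that repeat a pose let the fingers close, or fill a call up. It gives the time, the measured TCP pose, the force and the opening at its end, in the units of the state.
- get_state(): the state, without advancing time (a new reading comes with each control period).
- read_camera(name): name is "scene" or "top" or "wrist"; returns the picture (400x640x3 uint8, red, green, blue); there is no depth.
- camera_model(name): a dict with "vfov" (degrees; the focal length in pixels is half the picture's height over the tangent of half this angle, whatever the lens; pixels are square), "cx", "cy" (the principal point, pixels), "T" (4x4, takes a point from camera to world coordinates); the wrist camera has in their place "hand_eye" (4x4, takes a point from camera to tool coordinates, whose origin is the TCP and whose axes are the tool frame's). Camera axes: x right, y down, z forward; pixel columns grow to the right and rows downward; lengths in mm; the calibration is good to about 2 mm. A picture is of the moment at which its call begins: read the wrist's pose just before it. camera_model takes no time and is no camera call.
- finish_job(): hands the job in, once; it reports no verdict.
The state is a dict: "clock": time; "joint_pos": joint angles; "qd": joint speeds; "effort": joint torques, N m; "position": TCP position; "orientation": TCP orientation; "ft_force": force on the tool from outside, world axes, zero at the start; "wrist_torque": the same for the moment, N m; "finger_gap": finger opening in mm.
Only numpy, scipy, OpenCV 4.12 (cv2) and the standard library are available. Lean on these libraries where they do the work, as an engineer would, in place of code of your own. Each camera call takes 0.05 s, during which the arm holds its last target. There are 200 camera calls.

## Working session

There is one attempt and no reset: what is moved stays moved. The work goes in short steps, Python scripts to look and compute and a tool call to move; the robot and the scene stay as the last step left them, time stands still between calls to the robot, and variables do not carry over. Pictures are saved under pics/ and viewed, about 8 in all and at most 12, crops included, and the job is handed in when it is done.

Besides the shell and the picture viewer there is one more tool, called after "Request:" as a command line: name --argument value ..., lists and objects as JSON in quotes. step_arm: Moves the arm, as the interface text tells. Its arguments: {"type":"object","properties":{"series":{"type":"array"}},"required":["series"]}

```bash
mkdir -p pics; cat > h.py <<'E'
import numpy as np, cv2
from workcell import *
def save(n,img): cv2.imwrite('pics/'+n,cv2.cvtColor(img,cv2.COLOR_RGB2BGR))
def cam(name,st=None):
    m=camera_model(name); f=200/np.tan(np.radians(m['vfov'])/2)
    if 'T' in m: T=np.array(m['T'])
    else:
        from scipy.spatial.transform import Rotation as R
        st=st or get_state(); q=st['orientation']; W=np.eye(4)
        W[:3,:3]=R.from_quat([q[1],q[2],q[3],q[0]]).as_matrix(); W[:3,3]=st['position']; T=W@np.array(m['hand_eye'])
    return f,m['cx'],m['cy'],T
def ray(c,u,v,z):
    f,cx,cy,T=c; d=T[:3,:3]@np.array([(u-cx)/f,(v-cy)/f,1]); o=T[:3,3]
    return o+d*(z-o[2])/d[2]
def proj(c,p):
    f,cx,cy,T=c; q=T[:3,:3].T@(np.array(p)-T[:3,3]); return q[0]/q[2]*f+cx,q[1]/q[2]*f+cy
E
python3 - <<'E'
from h import *
a=read_camera('scene');b=read_camera('top')
np.save('scene',a);np.save('top',b)
save('s1.png',a);save('t1.png',b)
for n in('scene','top','wrist'):print(n,camera_model(n))
print(get_state())
E
```

```text
scene {'vfov': 48.978476149623766, 'cx': 327.556107083002, 'cy': 200.44497758665037, 'T': array([[ 6.59375346e-01, -4.09993264e-01,  6.30182256e-01,
        -1.11787201e+02],
       [-7.51772926e-01, -3.68315393e-01,  5.46974624e-01,
        -6.74536177e+02],
       [ 7.84991337e-03, -8.34415541e-01, -5.51079925e-01,
         5.76581255e+02],
       [ 0.00000000e+00,  0.00000000e+00,  0.00000000e+00,
         1.00000000e+00]])}
top {'vfov': 43.94009352679554, 'cx': 314.284053995716, 'cy': 198.92014099958212, 'T': array([[ 2.80348175e-02, -9.86056500e-01,  1.64032399e-01,
         3.48378888e+02],
       [-9.99586288e-01, -2.65992063e-02,  1.09423440e-02,
        -1.77234243e+02],
       [-6.42663780e-03, -1.64271303e-01, -9.86394261e-01,
         1.06078630e+03],
       [ 0.00000000e+00,  0.00000000e+00,  0.00000000e+00,
         1.00000000e+00]])}
wrist {'vfov': 60.705155321433566, 'cx': 316.7278017878747, 'cy': 198.2352692868764, 'hand_eye': array([[ 9.99999960e-01, -1.76502831e-04,  2.20623646e-04,
        -4.40395298e-01],
       [ 1.11100901e-04,  9.63606268e-01,  2.67325547e-01
[... 188 characters left out ...]
000e+00]])}
{'clock': 0.1, 'joint_pos': array([-1.34399868e+00,  2.41378759e-01,  3.87670919e-03,  1.33523256e+00,
        6.73540759e-06,  1.57080660e+00]), 'qd': array([ 0.00155562, -0.00155767,  0.00173862, -0.0006783 , -0.00164602,
       -0.00015785]), 'effort': array([ 1.53415665e-03, -3.73138368e+01,  2.53009772e+01,  1.08665036e-02,
        1.42148278e-04, -4.94746388e-06]), 'position': array([ 112.30284157, -486.63922607,  230.48824256]), 'orientation': array([-6.05973330e-04,  7.82574971e-01, -6.22555601e-01, -7.56336974e-04]), 'ft_force': array([-0.60697317, -0.75699686, -0.85308185]), 'wrist_torque': array([ 0.00839557,  0.03875867, -0.00429139]), 'finger_gap': 85.27185429109845}
```

View pics/t1.png

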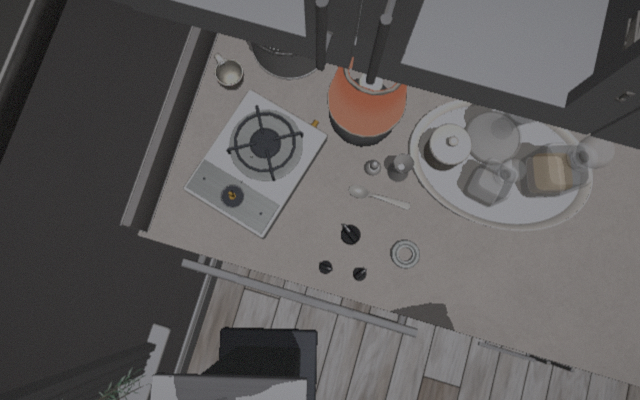

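View pics/s1.png

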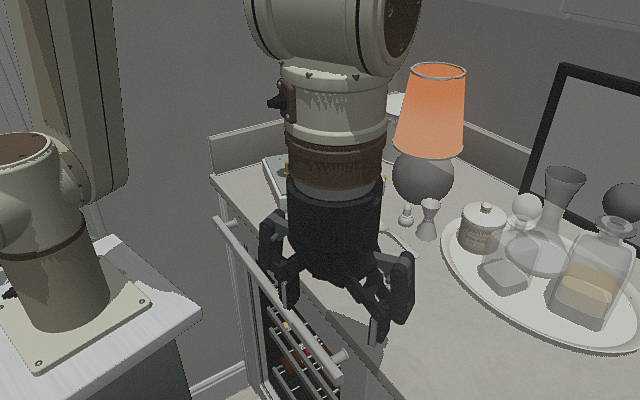

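The top view shows the hob's recess at about (232,195) and the bezel ring at (405,253). There are three black knobs, at (350,234), (326,267) and (360,273). The scene view is mostly blocked by the arm. Next I measure the knobs and look at an enlarged crop.

```bash
python3 - <<'E'
from h import *
b=np.load('top.npy'); c=cam('top'); g=b.max(2)
m=(g<45).astype(np.uint8); 
m[:215]=0;m[290:]=0;m[:,:300]=0;m[:,440:]=0
n,l,s,ce=cv2.connectedComponentsWithStats(m)
for i in range(1,n):
    if s[i,4]>20: print(s[i],ce[i],ray(c,*ce[i],15),'w/h mm',s[i,2]*ray(c,1,0,15)[1]-0)
mm=np.linalg.norm(ray(c,350,234,13)-ray(c,351,234,13)); print('mm/px',mm)
print('bezel',ray(c,405,253,12),'recess',ray(c,232,195,50.5),'tip',ray(c,232,195,78))
print('tcp px',proj(c,[112,-487,230]))
cr=np.hstack([cv2.resize(b[215:290,310:430],None,fx=4,fy=4,interpolation=cv2.INTER_CUBIC),cv2.resize(b[155:230,190:270],None,fx=4,fy=4,interpolation=cv2.INTER_CUBIC)])
save('c1.png',np.clip(cr*1.6,0,255).astype(np.uint8))
E
```

```text
[341 225  19  19 236] [350.19491525 234.73728814] [ 447.67087988 -243.60570707   15.        ] w/h mm 10796.953805921292
[319 262  12  11  79] [324.37974684 266.40506329] [ 379.86805796 -190.7448932    15.        ] w/h mm 6819.128719529237
[353 268  12  12  78] [357.84615385 273.34615385] [ 367.46750435 -260.84918804   15.        ] w/h mm 6819.128719529237
mm/px 2.1157309285272454
bezel [ 412.6306542  -359.62985695   12.        ] recess [520.01615189   4.5487954   50.5       ] tip [ 5.15344184e+02 -3.99340162e-01  7.80000000e+01]
tcp px (np.float64(510.9452942038389), np.float64(439.8736245087465))
```

View pics/c1.png

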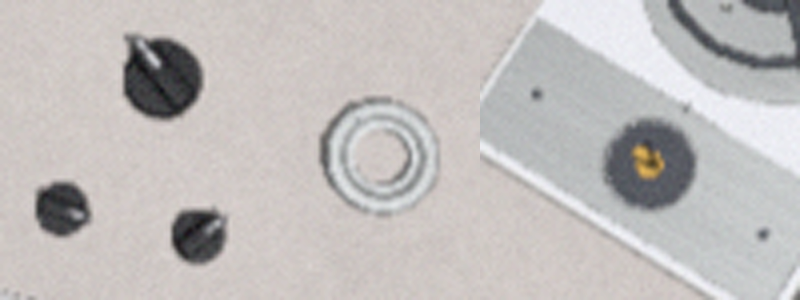

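The candidates are the knob at (350,234), about 19–20 px or 42 mm across, and those at (326,267) and (360,273), about 12 px or 26 mm each. The crop confirms that (350,234) has the 42 mm skirt, with its nose pointing up-left (yaw about +40°), so it is the one meant. The hob's yaw is about -32°. I'll go above the bezel first.

Request:
step_arm --series '[[-1, [-10, -35, 5], [0, 0, -0.12]], [-1, [-18, -75, 10], [0, 0, -0.24]], [-1, [-25, -110, 15], [0, 0, -0.36]], [-1, [-32, -145, 20], [0, 0, -0.48]], [-1, [-38, -180, 25], [0, 0, -0.6]], [-1, [-44, -215, 30], [0, 0, -0.72]], [-1, [-50, -250, 35], [0, 0, -0.84]], [-1, [-56, -285, 40], [0, 0, -0.96]], [-1, [-56, -322, 50], [0, 0, -1.08]], [-1, [-56, -322, 60], [0, 0, -1.2]]]'

```text
clock: 0.93
position: [419.6, -358.3, 170.6]
orientation: [-0.0, 0.998, -0.066, 0.002]
ft_force: [0.2, -1.3, -0.1]
finger_gap: 85.6
```

Request:
step_arm --series '[[-1, [0, 0, 0], [0, 0, -0.12]], [-1, [0, 0, 0], [0, 0, -0.24]], [-1, [0, 0, 0], [0, 0, -0.36]], [-1, [0, 0, 0], [0, 0, -0.48]], [-1, [0, 0, 0], [0, 0, -0.6]], [-1, [0, 0, 0], [0, 0, -0.72]], [-1, [0, 0, 0], [0, 0, -0.84]], [-1, [0, 0, 0], [0, 0, -0.96]], [-1, [0, 0, 0], [0, 0, -1.08]], [-1, [0, 0, 0], [0, 0, -1.16]]]'

```text
clock: 1.77
position: [413.3, -359.9, 170.7]
orientation: [-0.001, 0.872, 0.489, -0.0]
ft_force: [-0.1, 0.3, -0.2]
finger_gap: 85.2
```

```bash
python3 - <<'E'
from h import *
st=get_state(); w=read_camera('wrist'); np.savez('w1',w=w,p=st['position'],o=st['orientation'])
save('w1.png',w); print(st['clock'],st['position'],st['orientation'],st['ft_force'])
c=cam('wrist',st); print('expect bezel px',proj(c,[412.6,-359.6,12]),'recess',proj(c,[520,4.5,50.5]))
E
```

```text
1.7667 [ 413.27307124 -359.92969538  170.68663951] [-6.49908846e-04  8.72415751e-01  4.88764037e-01 -2.24513659e-04] [-0.10076448  0.26633834 -0.1638513 ]
expect bezel px (np.float64(316.9250476366523), np.float64(181.49617729647704)) recess (np.float64(827.2735134732205), np.float64(59.12153487942271))
```

View pics/w1.png

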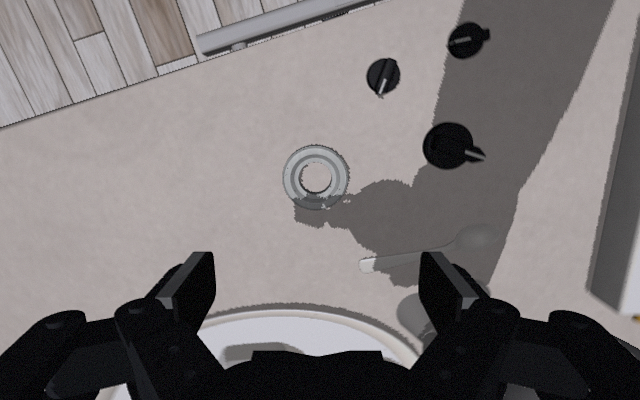

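The wrist view shows the bezel at (316,177), about 66 px across, which fits 60 mm at this range. The big knob is at (448,146) with its nose at (485,157), and the small knobs are at (383,76) and (467,40). The fingers straddle the bottom of the picture.

```bash
cat >> h.py <<'E'
def go(target,yaw,st=None):
    "shift in tool axes (tool down) and turn about tool z to reach target,yaw(deg)"
    from scipy.spatial.transform import Rotation as R
    st=st or get_state(); q=st['orientation']; M=R.from_quat([q[1],q[2],q[3],q[0]]).as_matrix()
    y0=np.degrees(np.arctan2(M[1,0],M[0,0])); d=(yaw-y0+180)%360-180
    return (M.T@(np.array(target)-st['position'])).round(1),round(-np.radians(d),3),round(y0,1),'tilt',(M[:,2]).round(4)
E
python3 - <<'E'
from h import *
d=np.load('w1.npz'); st=dict(position=d['p'],orientation=d['o']); c=cam('wrist',st); w=d['w']
g=cv2.GaussianBlur(cv2.cvtColor(w,cv2.COLOR_RGB2GRAY),(3,3),0)
k=cv2.HoughCircles(g[130:225,265:365],cv2.HOUGH_GRADIENT,1,10,param1=80,param2=12,minRadius=28,maxRadius=38)
for a in k[0][:4]: print(a+[265,130,0],ray(c,a[0]+265,a[1]+130,10.5))
k=cv2.HoughCircles(g[150:205,290:345],cv2.HOUGH_GRADIENT,1,10,param1=80,param2=10,minRadius=12,maxRadius=20)
for a in k[0][:4]: print('hole',a+[290,150,0],ray(c,a[0]+290,a[1]+150,12.5))
k=ray(c,448,146,13); n=ray(c,485,157,31);print('knob',k,n,np.degrees(np.arctan2(*(n-k)[[1,0]])),np.linalg.norm((n-k)[:2]))
m=(w.max(2)<30).astype(np.uint8); m[:, :400]=0; m[180:]=0; m[:110]=0;m[:,500:]=0
n_,l,s,ce=cv2.connectedComponentsWithStats(m); i=1+s[1:,4].argmax(); print(s[i],ce[i])
print(go([412.6,-359.6,60],58,st))
E
```

```text
[314.5        178.5         31.60000038] [ 409.36842705 -360.19761388   10.5       ]
[323.5        185.5         31.89999962] [ 419.20014535 -356.61489349   10.5       ]
[325.5        168.5         28.60000038] [ 406.71400831 -346.95534549   10.5       ]
[308.5        187.5         35.09999847] [ 413.65292601 -369.26116682   10.5       ]
hole [310.5        175.5         19.39999962] [ 404.7904083  -361.58472267   12.5       ]
hole [320.5        178.5         19.39999962] [ 411.83119874 -355.35575303   12.5       ]
hole [320.5        168.5         13.80000019] [ 404.04076776 -350.61546615   12.5       ]
hole [304.5        167.5         16.10000038] [ 395.81052374 -362.32268868   12.5       ]
knob [ 445.2412007  -244.93705061   13.        ] [ 464.13402308 -227.45043565   31.        ] 42.78639626125063 25.743357202080585
[ 423  123   61   46 1843] [448.79815518 145.55236028]
(array([-1.000e-01, -6.000e-01,  1.107e+02]), np.float64(0.009), np.float64(58.5), 'tilt', array([-1.e-03,  9.e-04, -1.e+00]))
```

Request:
step_arm --series '[[-1, [-0.5, -2, 30], [0, 0, 0]], [-1, [-0.5, -2, 60], [0, 0, 0]], [-1, [-0.5, -2, 90], [0, 0, 0]], [-1, [-0.5, -2, 115], [0, 0, 0]], [-1, [-0.5, -2, 135], [0, 0, 0]], [-1, [-0.5, -2, 150], [0, 0, 0]], [-1, [-0.5, -2, 158], [0, 0, 0]], [-1, [-0.5, -2, 160], [0, 0, 0]], [-1, [-0.5, -2, 160], [0, 0, 0]], [-1, [-0.5, -2, 160], [0, 0, 0]]]'

```text
clock: 2.65
position: [412.2, -360.1, 12.2]
orientation: [0.001, 0.874, 0.486, 0.0]
ft_force: [0.3, 0.2, 0.7]
finger_gap: 85.4
```

```bash
python3 - <<'E'
from h import *
st=get_state(); w=read_camera('wrist'); np.savez('w2',w=w,p=st['position'],o=st['orientation'])
save('w2.png',w); print(st['clock'],st['position'],st['ft_force'])
c=cam('wrist',st); print('expect bezel px',proj(c,[411,-359.3,10.5]))
E
```

```text
2.65 [ 412.24627803 -360.13087277   12.16488645] [0.27650564 0.21327439 0.71346176]
expect bezel px (np.float64(317.3226349852183), np.float64(254.40993260937597))
```

View pics/w2.png

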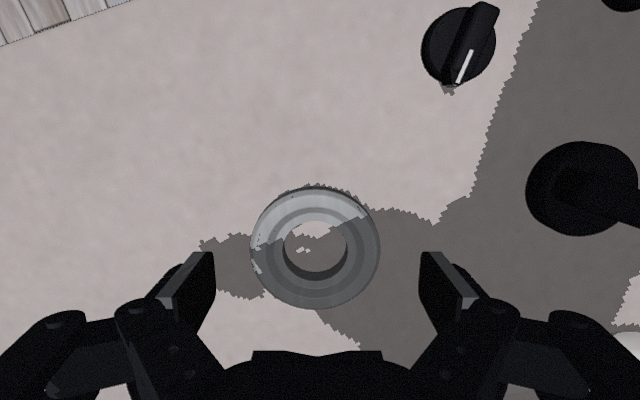

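The bezel appears at about (315,248), 130 px across, roughly 2 mm short of the expected (317,254). I'll correct by about -1.5 mm in y, descend and close.

Request:
step_arm --series '[[-1, [-0.5, -1, 6], [0, 0, 0]], [-1, [-1, -1.5, 11], [0, 0, 0]], [-1, [-1, -1.5, 12], [0, 0, 0]], [0, [-1, -1.5, 12], [0, 0, 0]], [0.5, [-1, -1.5, 12], [0, 0, 0]], [1, [-1, -1.5, 12], [0, 0, 0]], [1, [-1, -1.5, 12], [0, 0, 0]], [1, [-1, -1.5, 12], [0, 0, 0]], [1, [-1, -1.5, 12], [0, 0, 0]], [1, [-1, -1.5, 12], [0, 0, 0]]]'

```text
clock: 3.53
position: [409.9, -359.8, 0.3]
orientation: [0.0, 0.874, 0.486, 0.0]
ft_force: [-0.5, 0.1, 5.1]
finger_gap: 56.7
```

Request:
step_arm --series '[[1, [0, 0, 0], [0, 0, 0]], [1, [0, 0, 0], [0, 0, 0]], [1, [0, 0, -5], [0, 0, 0]], [1, [0, 0, -15], [0, 0, 0]], [1, [0, 0, -30], [0, 0, 0]], [1, [0, 0, -60], [0, 0, 0]], [1, [0, 0, -90], [0, 0, 0]], [1, [0, 0, -120], [0, 0, 0]], [1, [0, 0, -150], [0, 0, 0]], [1, [0, 0, -160], [0, 0, 0]]]'

```text
clock: 4.37
position: [411.9, -361.4, 165.2]
orientation: [0.004, 0.874, 0.486, 0.002]
ft_force: [0.1, -0.3, -0.7]
finger_gap: 56.6
```

```bash
python3 - <<'E'
from h import *
st=get_state(); w=read_camera('wrist'); np.savez('w3',w=w,p=st['position'],o=st['orientation'])
save('w3.png',w); print(st['clock'],st['position'],st['ft_force'],st['finger_gap'])
print(go([518,3,170],58,st))
E
```

```text
4.3667 [ 411.92631755 -361.44612122  165.18164542] [ 0.0568422  -0.29020397 -0.65570416] 56.59071179013006
(array([ 365.7, -101.8,   -6.2]), np.float64(0.004), np.float64(58.2), 'tilt', array([ 0.0068, -0.0059, -1.    ]))
```

View pics/w3.png

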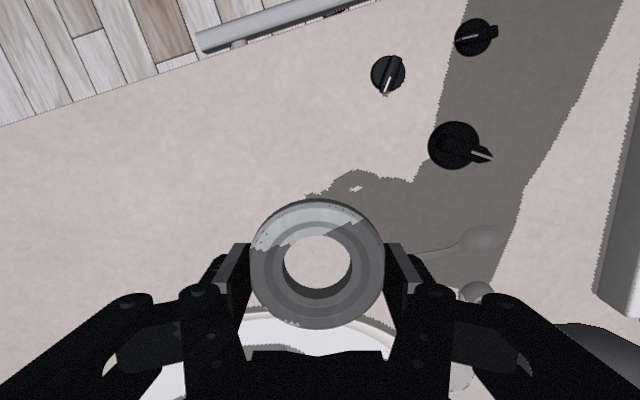

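The ring is held level in the pads at (317,263), and the hole is clear. The gap reads 56.6 mm, so the pads may partly be on the chamfer, but it lifted securely. I'll go high above the recess so that it shows beyond the ring.

Request:
step_arm --series '[[1, [15, -4, -10], [0, 0, 0]], [1, [45, -12, -25], [0, 0, 0]], [1, [85, -23, -40], [0, 0, 0]], [1, [125, -35, -50], [0, 0, 0]], [1, [165, -46, -50], [0, 0, 0]], [1, [205, -57, -50], [0, 0, 0]], [1, [245, -68, -50], [0, 0, 0]], [1, [285, -79, -50], [0, 0, 0]], [1, [320, -89, -50], [0, 0, 0]], [1, [345, -96, -50], [0, 0, 0]]]'

```text
clock: 5.25
position: [509.8, -12.4, 208.1]
orientation: [-0.001, 0.873, 0.488, -0.0]
ft_force: [0.8, -0.4, -1.0]
finger_gap: 56.7
```

Request:
step_arm --series '[[1, [12, -3, 0], [0, 0, 0]], [1, [20, -6, 0], [0, 0, 0]], [1, [20, -6, 0], [0, 0, 0]], [1, [20, -6, 0], [0, 0, 0]], [1, [20, -6, 0], [0, 0, 0]], [1, [20, -6, 0], [0, 0, 0]], [1, [20, -6, 0], [0, 0, 0]], [1, [20, -6, 0], [0, 0, 0]], [1, [20, -6, 0], [0, 0, 0]], [1, [20, -6, 0], [0, 0, 0]]]'

```text
clock: 6.08
position: [515.4, 3.9, 209.4]
orientation: [0.0, 0.874, 0.486, 0.0]
ft_force: [0.6, -0.2, -1.0]
finger_gap: 56.4
```

```bash
python3 - <<'E'
from h import *
st=get_state(); w=read_camera('wrist'); np.savez('w4',w=w,p=st['position'],o=st['orientation'])
save('w4.png',w); print(st['clock'],st['position'],st['ft_force'],st['finger_gap'])
c=cam('wrist',st); print(go([518,3,170],58,st), 'expect',proj(c,[520,4.5,50.5]),proj(c,[517.5,2,78]))
hsv=cv2.cvtColor(w,cv2.COLOR_RGB2HSV); m=cv2.inRange(hsv,(12,120,50),(35,255,255)); m[:100]=0;m[260:]=0
n,l,s,ce=cv2.connectedComponentsWithStats(m)
for i in range(1,n):
  if s[i,4]>8: print(s[i],ce[i],ray(c,*ce[i],70))
E
```

```text
6.0833 [515.37888349   3.93862264 209.38531041] [ 0.55676196 -0.24982562 -1.01328726] 56.413050823235515
(array([ 0.6,  2.7, 39.4]), np.float64(0.003), np.float64(58.2), 'tilt', array([ 2.e-04, -0.e+00, -1.e+00])) expect (np.float64(320.25008106356836), np.float64(185.89966892362168)) (np.float64(316.41956913506857), np.float64(192.65375469721175))
[313 175  14  21 224] [319.13392857 185.20089286] [514.92390296   6.29976381  70.        ]
```

View pics/w4.png

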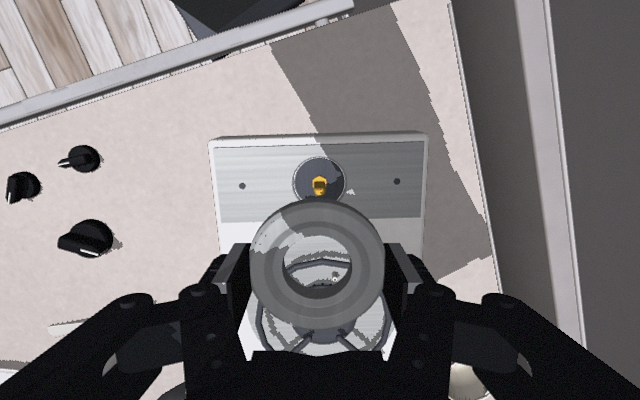

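The view shows the recess centred at (319,183) with its rim spanning 293–345, and the brass spindle tip at about (319.5,190). The fascia screws at (242,186) and (397,181) put the hob's yaw at about -30°. The rays agree on recess/spindle ≈ (517.3, 5.2). I'll lower to just above it.

Request:
step_arm --series '[[1, [1, 0.5, 15], [0, 0, -0.01]], [1, [2, 1, 40], [0, 0, -0.02]], [1, [2, 1, 70], [0, 0, -0.03]], [1, [2, 1, 95], [0, 0, -0.03]], [1, [2, 1, 115], [0, 0, -0.03]], [1, [2, 1, 130], [0, 0, -0.03]], [1, [2, 1, 142], [0, 0, -0.03]], [1, [2, 1, 150], [0, 0, -0.03]], [1, [2, 1, 152], [0, 0, -0.03]], [1, [2, 1, 152], [0, 0, -0.03]]]'

```text
clock: 6.97
position: [517.1, 5.5, 57.0]
orientation: [-0.0, 0.866, 0.5, -0.0]
ft_force: [-0.4, -0.4, 0.4]
finger_gap: 56.8
```

```bash
python3 - <<'E'
from h import *
st=get_state(); w=read_camera('wrist'); b=read_camera('top'); a=read_camera('scene'); np.savez('w5',w=w,p=st['position'],o=st['orientation'])
print(st['clock'],st['position'],st['ft_force'],st['finger_gap'],go([517.3,5.2,50],60,st))
r=lambda x,k:cv2.resize(x,None,fx=k,fy=k,interpolation=cv2.INTER_CUBIC)
o=np.zeros((480,800,3),np.uint8)
o[:380,:480]=r(w[150:340,200:440],2); u,v=map(int,proj(cam('scene'),[517,5,50])); print(u,v)
o[:300,480:780]=r(a[v-50:v+50,u-50:u+50],3); 
save('w5.png',o)
E
```

```text
6.9667 [517.07403866   5.51861869  56.97493136] [-0.4434117  -0.44099342  0.37492426] 56.78957976376765 (array([-0.2,  0.4,  7. ]), np.float64(-0.001), np.float64(59.9), 'tilt', array([-9.e-04,  0.e+00, -1.e+00]))
285 171
```

View pics/w5.png

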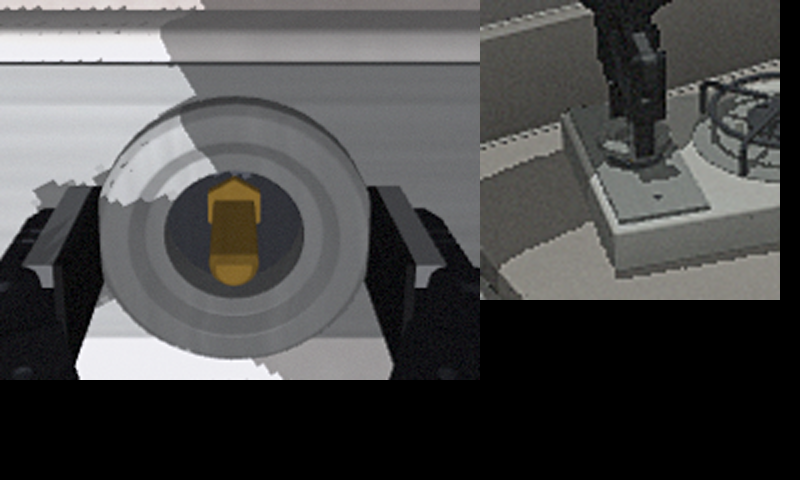

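The spindle is centred in the ring's hole: both columns are at about 235 in the crop. The ray checks put the ring at +1.4 mm and the spindle at +1.7 mm in tool y. I'll lower it in.

Request:
step_arm --series '[[1, [0, 0.3, 2], [0, 0, 0]], [1, [0, 0.3, 4], [0, 0, 0]], [1, [0, 0.3, 6], [0, 0, 0]], [1, [0, 0.3, 7], [0, 0, 0]], [1, [0, 0.3, 8], [0, 0, 0]], [1, [0, 0.3, 9], [0, 0, 0]], [1, [0, 0.3, 9.5], [0, 0, 0]], [1, [0, 0.3, 10], [0, 0, 0]], [1, [0, 0.3, 10], [0, 0, 0]], [1, [0, 0.3, 10], [0, 0, 0]]]'

```text
clock: 7.95
position: [517.5, 5.3, 47.3]
orientation: [-0.0, 0.866, 0.499, -0.0]
ft_force: [0.0, -0.1, -1.8]
finger_gap: 56.8
```

Request:
step_arm --series '[[1, [0, 0, 0.5], [0, 0, 0]], [1, [0, 0, 0.8], [0, 0, 0]], [1, [0, 0, 1.1], [0, 0, 0]], [1, [0, 0, 1.4], [0, 0, 0]], [1, [0, 0, 1.7], [0, 0, 0]], [1, [0, 0, 1.7], [0, 0, 0]], [1, [0, 0, 1.7], [0, 0, 0]], [1, [0, 0, 1.7], [0, 0, 0]], [1, [0, 0, 1.7], [0, 0, 0]], [1, [0, 0, 1.7], [0, 0, 0]]]'

```text
clock: 8.78
position: [517.7, 5.4, 46.7]
orientation: [0.0, 0.866, 0.499, 0.0]
ft_force: [-2.3, -0.8, 7.8]
finger_gap: 56.7
```

Contact came at TCP z 46.7 with 7.8 N, which matches the seated height. I'll release and rise.

Request:
step_arm --series '[[0, [0, 0, 0], [0, 0, 0]], [-1, [0, 0, 0], [0, 0, 0]], [-1, [0, 0, 0], [0, 0, 0]], [-1, [0, 0, 0], [0, 0, 0]], [-1, [0, 0, 0], [0, 0, 0]], [-1, [0, 0, -10], [0, 0, 0]], [-1, [0, 0, -40], [0, 0, 0]], [-1, [0, 0, -75], [0, 0, 0]], [-1, [0, 0, -100], [0, 0, 0]], [-1, [0, 0, -110], [0, 0, 0]]]'

```text
clock: 9.62
position: [520.0, 5.4, 160.4]
orientation: [0.002, 0.866, 0.499, 0.003]
ft_force: [1.8, 0.9, 0.3]
finger_gap: 85.2
```

```bash
python3 - <<'E'
from h import *
st=get_state(); w=read_camera('wrist'); np.savez('w6',w=w,p=st['position'],o=st['orientation'])
a=read_camera('scene')
c=cam('wrist',st)
print(st['clock'],st['position'],st['ft_force'],st['finger_gap'])
print('tip/recess',proj(c,[517.5,5.3,78]),proj(c,[517.5,5.3,59]))
print('knob',go([445.5,-244.5,150],132.5,st))
r=lambda x,k:cv2.resize(x,None,fx=k,fy=k,interpolation=cv2.INTER_CUBIC)
o=np.zeros((400,800,3),np.uint8); o[:300,:400]=r(w[120:270,220:420],2); o[:400,400:]=r(a[121:221,235:335],4); save('w6.png',o)
E
```

```text
9.6167 [520.03577921   5.35780762 160.41469404] [1.78359495 0.86515842 0.32725574] 85.16775733133264
tip/recess (np.float64(314.68982963507005), np.float64(202.82670274587542)) (np.float64(314.7506064402835), np.float64(195.48891688583876))
knob (array([-253.6,   60.6,    9.8]), np.float64(-1.267), np.float64(59.9), 'tilt', array([ 7.4e-03,  1.0e-04, -1.0e+00]))
```

View pics/w6.png

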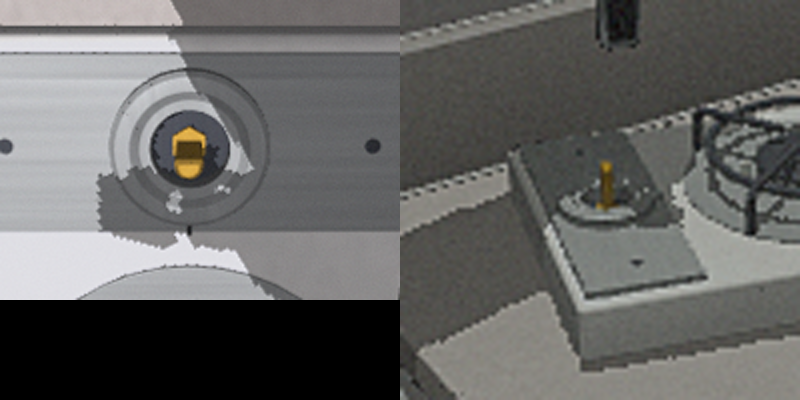

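The bezel lies flush and concentric on the fascia, with the spindle in its middle at crop (189,170). The screws at crop (6,146) and (372,146) are level, so the hob's y matches jaw yaw 60°. The spindle ray gives (517.5, 5.3), which agrees. Now to the knob.

Request:
step_arm --series '[[-1, [-15, 4, -5], [0, 0, -0.12]], [-0.5, [-45, 12, -5], [0, 0, -0.24]], [0, [-80, 20, -5], [0, 0, -0.36]], [0, [-115, 28, -5], [0, 0, -0.48]], [0, [-150, 36, 0], [0, 0, -0.6]], [0, [-185, 44, 0], [0, 0, -0.72]], [0, [-215, 52, 5], [0, 0, -0.84]], [0, [-240, 58, 10], [0, 0, -0.96]], [0, [-253, 60, 10], [0, 0, -1.08]], [0, [-253, 60, 10], [0, 0, -1.2]]]'

```text
clock: 10.55
position: [440.0, -245.7, 143.0]
orientation: [-0.002, 0.438, 0.899, -0.0]
ft_force: [0.6, 0.3, -0.1]
finger_gap: 42.8
```

Request:
step_arm --series '[[0, [0, 0, 15], [0, 0, -0.04]], [0, [0, 0, 40], [0, 0, -0.04]], [0, [0, 0, 60], [0, 0, -0.04]], [0, [0, 0, 70], [0, 0, -0.04]], [0, [0, 0, 70], [0, 0, -0.04]], [0, [0, 0, 70], [0, 0, -0.04]], [0, [0, 0, 70], [0, 0, -0.04]], [0, [0, 0, 70], [0, 0, -0.04]], [0, [0, 0, 70], [0, 0, -0.04]], [0, [0, 0, 70], [0, 0, -0.04]]]'

```text
clock: 11.38
position: [443.4, -244.0, 76.6]
orientation: [0.001, 0.421, 0.907, -0.0]
ft_force: [-0.2, -0.4, -1.1]
finger_gap: 42.8
```

```bash
python3 - <<'E'
from h import *
st=get_state(); w=read_camera('wrist'); np.savez('w7',w=w,p=st['position'],o=st['orientation'])
c=cam('wrist',st)
print(st['clock'],st['position'],st['ft_force'],st['finger_gap'])
print('knob exp',proj(c,[445.5,-244.5,13]),go([445.5,-244.5,50],131,st))
o=cv2.resize(w[50:350,160:480],None,fx=2,fy=2,interpolation=cv2.INTER_CUBIC); save('w7.png',np.clip(o*2.0,0,255).astype(np.uint8))
E
```

```text
11.3833 [ 443.40318553 -243.97409753   76.56911622] [-0.1890721  -0.41337762 -1.14308832] 42.76599269339566
knob exp (np.float64(313.0995866319954), np.float64(216.5168707004758)) (array([-1.7,  1.2, 26.6]), np.float64(-0.013), np.float64(130.3), 'tilt', array([ 0.0018, -0.001 , -1.    ]))
```

View pics/w7.png

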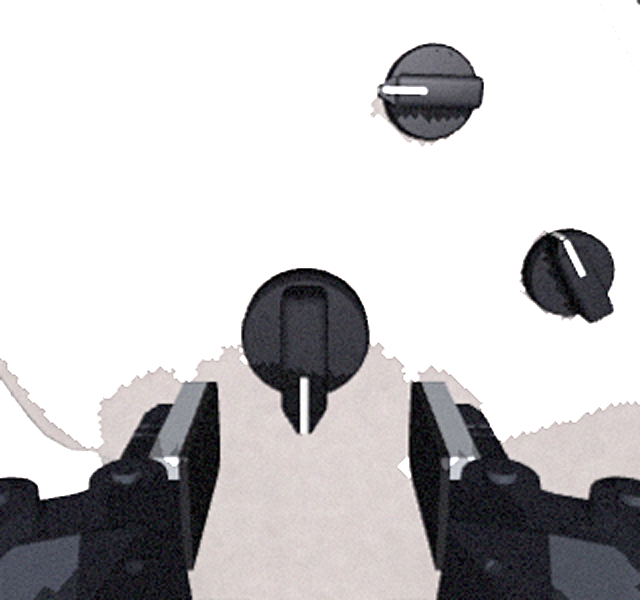

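The view shows the knob centred at crop (305,331) with its bar parallel to the fingers (white line vertical at column 304), so the yaw is right. The small knobs at crop (433,90) and (568,272) are clear of the fingers. I'll shift slightly, descend and grip.

Request:
step_arm --series '[[0, [-1, 1, 15], [0, 0, 0]], [0, [-2, 1, 35], [0, 0, 0]], [0, [-2, 1, 50], [0, 0, 0]], [0, [-2, 1, 58], [0, 0, 0]], [0, [-2, 1, 60], [0, 0, 0]], [0, [-2, 1, 60.5], [0, 0, 0]], [0.5, [-2, 1, 60.5], [0, 0, 0]], [1, [-2, 1, 60.5], [0, 0, 0]], [1, [-2, 1, 60.5], [0, 0, 0]], [1, [-2, 1, 60.5], [0, 0, 0]]]'

```text
clock: 12.27
position: [445.7, -245.1, 16.4]
orientation: [0.001, 0.421, 0.907, -0.0]
ft_force: [-0.2, -0.4, 4.5]
finger_gap: 12.5
```

Request:
step_arm --series '[[1, [0, 0, 0], [0, 0, 0]], [1, [0, 0, 0], [0, 0, 0]], [1, [0, 0, -5], [0, 0, 0]], [1, [0, 0, -15], [0, 0, 0]], [1, [0, 0, -35], [0, 0, 0]], [1, [0, 0, -60], [0, 0, 0]], [1, [0, 0, -90], [0, 0, 0]], [1, [0, 0, -115], [0, 0, 0]], [1, [0, 0, -125], [0, 0, 0]], [1, [0, 0, -125], [0, 0, 0]]]'

```text
clock: 13.1
position: [446.6, -245.5, 143.3]
orientation: [0.003, 0.421, 0.907, -0.0]
ft_force: [0.7, -0.6, -0.1]
finger_gap: 12.2
```

```bash
python3 - <<'E'
from h import *
st=get_state()
print(st['clock'],st['position'],st['ft_force'],st['finger_gap'])
print(go([517.5,5.3,141],60,st))
E
```

```text
13.1 [ 446.61036713 -245.54959     143.26406517] [ 0.66854779 -0.59133853 -0.0817383 ] 12.184832646313842
(array([145.7, 216.2,   1.9]), np.float64(1.226), np.float64(130.2), 'tilt', array([ 0.0056, -0.0031, -1.    ]))
```

Request:
step_arm --series '[[1, [10, 15, -8], [0, 0, 0.11]], [1, [25, 38, -20], [0, 0, 0.23]], [1, [45, 65, -35], [0, 0, 0.35]], [1, [65, 95, -50], [0, 0, 0.47]], [1, [85, 125, -60], [0, 0, 0.59]], [1, [105, 155, -65], [0, 0, 0.71]], [1, [122, 180, -67], [0, 0, 0.83]], [1, [135, 200, -67], [0, 0, 0.95]], [1, [143, 212, -67], [0, 0, 1.07]], [1, [146, 216, -67], [0, 0, 1.19]]]'

```text
clock: 13.93
position: [514.8, 9.1, 204.9]
orientation: [-0.001, 0.855, 0.518, -0.001]
ft_force: [0.2, -0.2, -0.6]
finger_gap: 12.5
```

Request:
step_arm --series '[[1, [0, 0, 0], [0, 0, 0.03]], [1, [0, 0, 0], [0, 0, 0.036]], [1, [0, 0, 0], [0, 0, 0.036]], [1, [0, 0, 0], [0, 0, 0.036]], [1, [0, 0, 0], [0, 0, 0.036]], [1, [0, 0, 0], [0, 0, 0.036]], [1, [0, 0, 0], [0, 0, 0.036]], [1, [0, 0, 0], [0, 0, 0.036]], [1, [0, 0, 0], [0, 0, 0.036]], [1, [0, 0, 0], [0, 0, 0.036]]]'

```text
clock: 14.77
position: [515.4, 6.4, 207.2]
orientation: [0.0, 0.864, 0.504, 0.0]
ft_force: [0.6, -0.0, -0.1]
finger_gap: 12.7
```

```bash
python3 - <<'E'
from h import *
st=get_state(); w=read_camera('wrist'); np.savez('w8',w=w,p=st['position'],o=st['orientation'])
c=cam('wrist',st)
print(st['clock'],st['position'],st['ft_force'],st['finger_gap'])
print(go([517.5,5.3,100],60,st),'tip exp',proj(c,[517.5,5.3,78]))
from scipy.spatial.transform import Rotation as R
q=st['orientation'];M=R.from_quat([q[1],q[2],q[3],q[0]]).as_matrix()
P=lambda t:np.round(proj(c,st['position']+M@np.array(t,float)),1)
print('skirt centre foot/top, near/far foot, left/right foot',P([0,0,16]),P([0,0,3]),P([0,-21,16]),P([0,-21,3]),P([-21,0,16]),P([21,0,16]),'bar top ends',P([0,-19,-15]),P([0,24.5,-15]))
o=cv2.resize(w[120:340,190:450],None,fx=3,fy=2.7,interpolation=cv2.INTER_CUBIC) if 0 else cv2.resize(w[140:330,200:440],None,fx=3,fy=3,interpolation=cv2.INTER_CUBIC); save('w8.png',np.clip(o*1.6,0,255).astype(np.uint8))
E
```

```text
14.7667 [515.38096653   6.37144375 207.21195958] [ 0.6254434  -0.0111152  -0.06256517] 12.673203568632726
(array([1.000e-01, 2.300e+00, 1.072e+02]), np.float64(0.009), np.float64(60.5), 'tilt', array([ 3.e-04,  0.e+00, -1.e+00])) tip exp (np.float64(317.1383089983494), np.float64(192.78801340012885))
skirt centre foot/top, near/far foot, left/right foot [317.1 245. ] [317.1 256.2] [317.1 204.9] [317.2 213.2] [275.3 245. ] [359. 245.] bar top ends [317.2 231.9] [317.2 326. ]
```

View pics/w8.png

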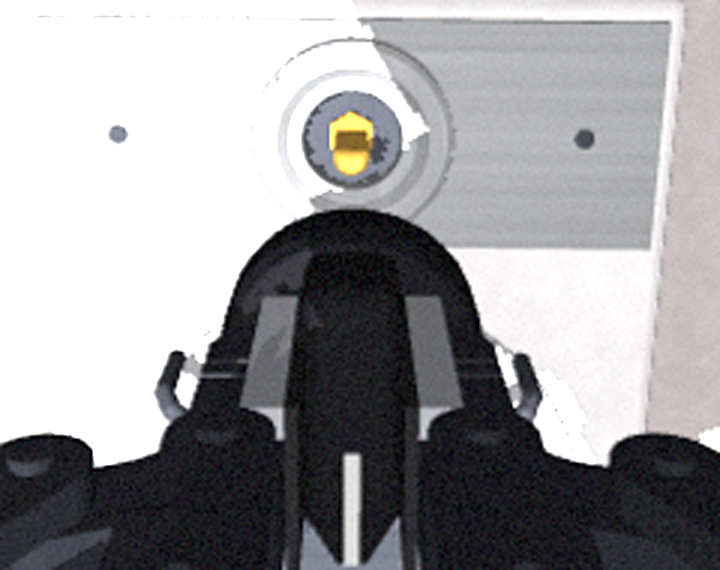

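The skirt's near edge is at crop row 209, or px 209.7. The bar and white line are at column 352 and the spindle at column 351, so the lateral fit is good. The knob seems to sit about 2 mm toward the rear in the grip, so I'll check that numerically from the white line.

```bash
python3 - <<'E'
from h import *
from scipy.spatial.transform import Rotation as R
from scipy.optimize import brentq
for f,col,r0 in(('w7',312,(225,275)),('w8',317,(285,345))):
    d=np.load(f+'.npz'); w=d['w'].astype(int); print(f,[int(x) for x in w[r0[0]:r0[1],col-1:col+2].mean((1,2))])
    print(' top edge',[int(x) for x in w[180:225,col].mean(1)] if f=='w7' else [int(x) for x in w[200:230,col].mean(1)])
    st=dict(position=d['p'],orientation=d['o']); c=cam('wrist',st); q=d['o'];M=R.from_quat([q[1],q[2],q[3],q[0]]).as_matrix()
    def Y(row,zt): return round(brentq(lambda y:proj(c,d['p']+M@np.array([0,y,zt]))[1]-row,-60,90),2)
    # report tool y for a row at relevant heights
    if f=='w7':
        h=d['p'][2]; print({('line',r):Y(r,h-31) for r in (239,240,266)},{('skirt foot near',r):Y(r,h) for r in(183,184,185)})
    else: print({r:Y(r,-15) for r in range(290,340,2)},{('skirt near',r,z):Y(r,z) for r in(209,210) for z in(12,14,16)})
E
```

```text
w7 [26, 30, 31, 31, 28, 28, 28, 31, 29, 29, 23, 21, 16, 46, 100, 122, 119, 118, 119, 119, 119, 118, 119, 119, 118, 118, 120, 118, 119, 118, 118, 118, 118, 118, 116, 119, 118, 118, 118, 119, 117, 115, 109, 108, 107, 107, 108, 109, 108, 109]
 top edge [181, 184, 187, 174, 0, 2, 11, 16, 17, 25, 28, 38, 24, 8, 8, 17, 19, 11, 17, 22, 25, 28, 32, 34, 35, 32, 34, 31, 36, 35, 31, 34, 33, 27, 38, 32, 28, 35, 33, 29, 35, 32, 35, 29, 31]
{('line', 239): 8.88, ('line', 240): 9.51, ('line', 266): 26.43} {('skirt foot near', 183): -17.99, ('skirt foot near', 184): -17.32, ('skirt foot near', 185): -16.64}
w8 [19, 21, 16, 19, 15, 34, 94, 145, 141, 140, 141, 141, 142, 140, 141, 141, 141, 143, 140, 141, 143, 139, 140, 143, 140, 143, 141, 141, 139, 143, 141, 141, 141, 141, 142, 142, 143, 140, 142, 139, 141, 144, 139, 120, 83, 87, 86, 87, 91, 89, 87, 87, 87, 90, 91, 88, 88, 87, 86, 82]
 top edge [82, 61, 70, 101, 116, 116, 117, 116, 93, 70, 6, 0, 6, 14, 13, 5, 16, 14, 15, 10, 11, 22, 31, 21, 10, 17, 7, 15, 14, 9]
{290: 7.02, 292: 7.97, 294: 8.91, 296: 9.86, 298: 10.81, 300: 11.77, 302: 12.73, 304: 13.69, 306: 14.66, 308: 15.63, 310: 16.6, 312: 17.58, 314: 18.56, 316: 19.54, 318: 20.53, 320: 21.52, 322: 22.52, 324: 23.51, 326: 24.51, 328: 25.52, 330: 26.53, 332: 27.54, 334: 28.56, 336: 29.58, 338: 30.6} {('skirt near', 209, 12): -20.16, ('skirt near', 209, 14): -19.54, ('skirt near', 209, 16): -18.92, ('skirt near', 210, 12): -19.66, ('skirt near', 210, 14): -19.04, ('skirt near', 210, 16): -18.41}
```

The line and the kinematics both put the knob's axis at about +0.9 mm in tool y, and the spindle is at +2.3. I'll shift +1.4 mm, turn +0.01 and descend to just above the tip, which should be reached at TCP z ≈ 94.4.

Request:
step_arm --series '[[1, [0, 0.5, 15], [0, 0, 0.01]], [1, [0, 1, 40], [0, 0, 0.01]], [1, [0, 1.4, 65], [0, 0, 0.01]], [1, [0, 1.4, 85], [0, 0, 0.01]], [1, [0, 1.4, 98], [0, 0, 0.01]], [1, [0, 1.4, 106], [0, 0, 0.01]], [1, [0, 1.4, 109], [0, 0, 0.01]], [1, [0, 1.4, 110], [0, 0, 0.01]], [1, [0, 1.4, 110], [0, 0, 0.01]], [1, [0, 1.4, 110], [0, 0, 0.01]]]'

```text
clock: 15.65
position: [517.5, 5.8, 98.2]
orientation: [0.001, 0.866, 0.5, 0.001]
ft_force: [-0.3, 0.5, 0.3]
finger_gap: 12.3
```

```bash
python3 - <<'E'
from h import *
st=get_state()
print(st['clock'],st['position'],st['ft_force'],st['finger_gap'])
# want TCP where knob (tool y +0.9) is over the spindle: TCP = spindle - 0.9*tool_y
ty=np.array([np.cos(np.radians(-30)),np.sin(np.radians(-30))]); t=np.array([517.5,5.3])-0.9*ty
print(go([*t,82.4],59.9,st))
E
```

```text
15.65 [517.46930793   5.76214889  98.19191044] [-0.27985617  0.45041382  0.31294751] 12.33310059965742
(array([-0.4, -0.7, 15.8]), np.float64(0.001), np.float64(60.0), 'tilt', array([ 0.0022,  0.    , -1.    ]))
```

Request:
step_arm --series '[[1, [-0.2, -0.4, 0], [0, 0, 0]], [1, [-0.2, -0.4, 1], [0, 0, 0]], [1, [-0.2, -0.4, 2], [0, 0, 0]], [1, [-0.2, -0.4, 3], [0, 0, 0]], [1, [-0.2, -0.4, 4], [0, 0, 0]], [1, [-0.2, -0.4, 5], [0, 0, 0]], [1, [-0.2, -0.4, 6], [0, 0, 0]], [1, [-0.2, -0.4, 7], [0, 0, 0]], [1, [-0.2, -0.4, 7], [0, 0, 0]], [1, [-0.2, -0.4, 7], [0, 0, 0]]]'

```text
clock: 16.48
position: [516.0, 5.8, 90.0]
orientation: [-0.0, 0.866, 0.5, -0.0]
ft_force: [-0.6, 0.3, -0.3]
finger_gap: 12.4
```

At z 90, 4 mm past first contact, there is no force, so the spindle is in the bore. Continuing.

Request:
step_arm --series '[[1, [0, 0, 1], [0, 0, 0]], [1, [0, 0, 2], [0, 0, 0]], [1, [0, 0, 3], [0, 0, 0]], [1, [0, 0, 4], [0, 0, 0]], [1, [0, 0, 5], [0, 0, 0]], [1, [0, 0, 6], [0, 0, 0]], [1, [0, 0, 7], [0, 0, 0]], [1, [0, 0, 8], [0, 0, 0]], [1, [0, 0, 8], [0, 0, 0]], [1, [0, 0, 8], [0, 0, 0]]]'

```text
clock: 17.32
position: [516.1, 5.8, 82.3]
orientation: [0.0, 0.866, 0.5, 0.0]
ft_force: [-0.3, 0.5, 0.8]
finger_gap: 12.1
```

Request:
step_arm --series '[[1, [0, 0, 0.5], [0, 0, 0]], [1, [0, 0, 1], [0, 0, 0]], [1, [0, 0, 1.5], [0, 0, 0]], [1, [0, 0, 2], [0, 0, 0]], [1, [0, 0, 2.5], [0, 0, 0]], [1, [0, 0, 3], [0, 0, 0]], [1, [0, 0, 3.5], [0, 0, 0]], [1, [0, 0, 4], [0, 0, 0]], [1, [0, 0, 4], [0, 0, 0]], [1, [0, 0, 4], [0, 0, 0]]]'

```text
clock: 18.15
position: [516.2, 5.8, 78.6]
orientation: [0.0, 0.866, 0.5, 0.0]
ft_force: [-2.2, 0.7, 7.1]
finger_gap: 12.4
```

Request:
step_arm --series '[[1, [0, 0, 0.5], [0, 0, 0]], [1, [0, 0, 1], [0, 0, 0]], [1, [0, 0, 1.4], [0, 0, 0]], [1, [0, 0, 1.8], [0, 0, 0]], [1, [0, 0, 2.2], [0, 0, 0]], [1, [0, 0, 2.6], [0, 0, 0]], [1, [0, 0, 2.8], [0, 0, 0]], [1, [0, 0, 2.8], [0, 0, 0]], [1, [0, 0, 2.8], [0, 0, 0]], [1, [0, 0, 2.8], [0, 0, 0]]]'

```text
clock: 18.98
position: [516.3, 5.8, 76.9]
orientation: [0.0, 0.866, 0.5, 0.001]
ft_force: [-4.5, 0.7, 13.1]
finger_gap: 12.0
```

Request:
step_arm --series '[[1, [0, 0, 0.4], [0, 0, 0]], [1, [0, 0, 0.8], [0, 0, 0]], [1, [0, 0, 0.8], [0, 0, 0]], [1, [0, 0, 0.8], [0, 0, 0]], [1, [0, 0, 0.8], [0, 0, 0]], [1, [0, 0, 0.8], [0, 0, 0]], [1, [0, 0, 0.8], [0, 0, 0]], [1, [0, 0, 0.8], [0, 0, 0]], [1, [0, 0, 0.8], [0, 0, 0]], [1, [0, 0, 0.8], [0, 0, 0]]]'

```text
clock: 19.82
position: [516.3, 5.8, 76.8]
orientation: [0.0, 0.866, 0.5, 0.001]
ft_force: [-6.7, 0.9, 17.9]
finger_gap: 12.4
```

```bash
python3 - <<'E'
from h import *
st=get_state(); w=read_camera('wrist');a=read_camera('scene')
print(st['clock'],st['position'],st['ft_force'],st['finger_gap'])
r=lambda x,k:cv2.resize(x,None,fx=k,fy=k,interpolation=cv2.INTER_CUBIC)
o=np.zeros((400,800,3),np.uint8); o[:400,:400]=r(w[140:340,217:417],2); o[:400,400:]=r(a[121:221,235:335],4); save('w9.png',np.clip(o*1.4,0,255).astype(np.uint8))
E
```

```text
19.8167 [516.2875331    5.78724483  76.78921462] [-6.68844243  0.85345418 17.94483182] 12.359281111581168
```

View pics/w9.png

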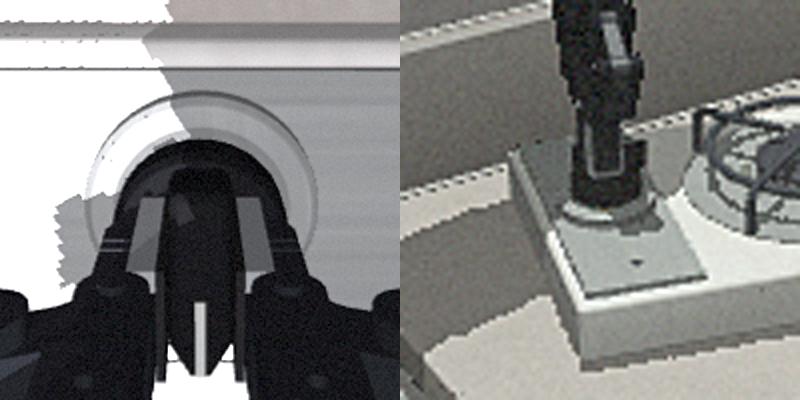

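The knob sits over the spindle, concentric with the bezel, nose to the rear. The last 0.8 mm of command gave only 0.1 mm of motion and +5 N, so this is the hard stop. Handing in.

```bash
python3 -c "
from workcell import *
print(finish_job())"
```

```text
the job is handed in; nothing more can be done
None
```

The job is handed in at about 20 s of the 50 s, and all the checks I made point to it being done; the hand-in gives no verdict.

- **Bezel:** I set it in the recess lip down and let go. Contact came at TCP height 46.7 mm, where about 46.8 was expected for a seated ring. The pictures showed it flat and concentric with the spindle.
- **Knob:** I picked the 42 mm knob; the two others were about 26 mm. I turned it nose to the hob's rear and slid it onto the spindle with no resistance down to its home height (82.3 mm, expected 82.4).
- **Press:** I pushed it in about 5 mm, down to 76.8 mm. The last 0.8 mm of command moved it only 0.1 mm while the force rose from 13 to 18 N, above the spring's 9 N, so it is at the stop. It is still held there by the fingers.

**What disagreed or was left unchecked:**
- The gripper opening read 2–3 mm under the true size on both parts (56.6 for 60 mm, 12.3 for 14 mm), with no sign of slipping.
- My estimates of where the knob sat in the grip differed by about 1.5 mm, but the fit was not affected.
- About 7 N of side load remained along x at the end.
- I did not take a final picture of the other things on the worktop. The path kept clear of them and no unexpected forces showed.

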